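# Close the herb case with its two jigsaw lids

## Robot

A 6-joint arm with a two-finger parallel gripper is mounted at the origin on the work surface. World frame = base frame: x ahead of the robot, y to its left, z up, the work surface at z = 0. Lengths are in m, angles in degrees, forces in N, time in s.
With the tool pointing down it reaches from about 0.4 to 0.825 m from the base axis. Payload 7 kg.
Tool frame: the origin (TCP) lies midway between the tips of the shut fingers; the grasp point (between the pads) lies 19 mm behind it; y points along the fingers, z is the direction in which the jaws open and shut, and the axes are right-handed (so a half turn about y gives the same grasp; the last joint's range is limited). The gripper opens to 88 mm and grips with 3 to 60 N. Pads are 19 mm wide; open, the fingers measure 130 mm over their backs; the gripper's body (78 mm by 193 mm) begins 47 mm behind the grasp point.
Start: joints at [86.522, 20.546, 0.682, 0, -70.136, -16.507], TCP at [0.231, 0.634, 0.227] pointing down, gripper open.
Joint ranges: [-176.03, 176.03], [-82.01, 121.73], [-58.28, 71.71], [-173.87, 95.51], [-174.79, -0.11], [-173.66, 173.66]. Speed limits (degrees/s): [136.94, 136.94, 172.46, 180, 180, 180].

## Interface

Orientations are given as [roll, pitch, yaw] about the fixed x, y, z axes, in that order (R = Rz(yaw) Ry(pitch) Rx(roll)).
In Python, from plant import ctrl gives the robot as it stands.
- The arm moves only by the tool step_arm, never from a script. Its argument "rows" is a list that holds one entry, the list of rows, each a list of 7 numbers: the gripper command: -1 is shut, 1 is fully open, values between are in proportion, then the shift along the world's x, y, z in cm, then the turn, a rotation vector about the world's x, y, z in degrees. In form: [[[fingers, tx, ty, tz, rx, ry, rz], ...]]. A call has 1 to 12 rows; each row shifts and turns the commanded pose from where the row before left it; what a row does not reach is not made up. A row lasts 1/8 s, in which the tool goes at most 62.5 mm and 10.7 degrees, less where a joint would pass 70% of its speed; a pose out of reach is approached as far as the arm can. A call is refused whole if a number of a shift passes 6.25 or a number of a turn 10.7, either way. A call with a gripper value outside its range is refused whole. The fingers move at their own pace and stop on an object; the grip force is fixed at half the most. Time passes only in rows, so rows that do not move let the fingers close. It gives the time, the measured TCP pose, the force and the opening at its end, in the units of the state.
- ctrl.get_obs(): the state, without advancing time (a new reading comes with each control period).
- ctrl.snapshot(name): name is "scene" or "top" or "wrist"; returns the picture (480x640x3 uint8, blue, green, red); there is no depth.
- ctrl.camera_params(name): a dict with "vertical_fov" (degrees; the focal length in pixels is half the picture's height over the tangent of half this angle, whatever the lens; pixels are square), "cx", "cy" (the principal point, pixels), "rvec" (rotation vector, rad) and "tvec" (3), from world to camera coordinates, as OpenCV has them. Camera axes: x right, y down, z forward; pixel columns grow to the right and rows downward; lengths in m; the calibration is good to about 2 mm. The wrist camera is an equidistant fisheye: a pixel r from the principal point sees the ray r / f radians off the axis. A picture is of the moment at which its call begins: read the wrist's pose just before it. camera_params takes no time and is no camera call; for the wrist camera it gives the pose at the moment of the call.
- ctrl.close_job(): hands the job in, once; it reports no verdict.
The state is a dict: "clock": time; "joint_pos": joint angles; "qvel": joint speeds; "tau": joint torques, N m; "tool_pos": TCP position; "orientation": TCP orientation; "force": force on the tool from outside, world axes, zero at the start; "moment": the same for the moment, N m; "opening": finger opening in m.
Only numpy, scipy, OpenCV 4.12 (cv2) and the standard library are available. Lean on these libraries where they do the work, as an engineer would, in place of code of your own. Each camera call takes 0.05 s, during which the arm holds its last target. There are 200 camera calls.

## Task

Close the compartmented herb case on the dispensing counter: fit its two loose wooden lid pieces into the opening so that they interlock with each other and with the case's corner blocks and both lie fully down, flush with the rim. Only once both are flush, turn the brass keeper on the near wall fully inwards, until it points straight across the case over the joint between the two lids. Do not shift the other things on the counter.

Things in the scene. Friction and masses are not known exactly. Their poses are not given: they have to be found in the camera images.
- case: Fixed open wooden case, 164 x 204 x 48 mm. Origin: on the counter under the middle of its opening; x away from the keeper's wall (nearest the robot), y left, z up. Opening x -66..66, y -88..88 mm, a grid of 44 mm squares; blocks flush with the rim fill the two corners at +y. Lids, 18 mm thick, rest on ledges 30 mm above the counter and are then flush with the rim. Walls 18 mm at -x, else 14.
- lid_f: Loose dark-wood lid, 18 mm thick, about 0.2 kg: five 44 mm squares less 1.5 mm per edge: a row of three (x -76.5..52.5, y -24.5..16.5 mm), one beside its +x end (to y -68.5), one beside its middle (to y 60.5). Lower edges chamfered 3.5 mm. On top a grip bar 50 mm along x, 14 mm wide, 36 mm tall (top at 54). Origin: on the underside below the bar's middle; lies flat, z up.
- lid_p: Loose dark-wood lid, 18 mm thick, about 0.2 kg: five 44 mm squares less 1.5 mm per edge: a row of three (x -68.5..60.5, y -38.5..2.5 mm) and beside it two (x -68.5..16.5, to y 46.5). Lower edges chamfered 3.5 mm. On top a grip bar 50 mm along x, 14 mm wide, 36 mm tall (top at 54). Origin: on the underside below the bar's middle; lies flat, z up.
- seat_f (a point): Where the origin of lid_f lies when it is fully home: in the case's frame (12, 26, 30) mm; axes parallel to the case's, and so are lid_f's when home.
- seat_p (a point): Where the origin of lid_p lies when it is fully home: in the case's frame (4, -48, 30) mm; axes parallel to the case's, and so are lid_p's when home.
- keeper (a joint): Brass keeper bar on an upright pivot, rad, anticlockwise from above. 0: along the near wall's top, pointing to the case's -y; negative (stop -0.45): swung outwards; 1.57 (stop): pointing straight across to +x over the lids' joint. Stays where left; 0.04 N m turns it. Bar 22 mm wide, 8 thick, reaching 45 mm from the pivot, passing 3 mm above flush lids; a lid standing proud blocks it.
- keeper_pivot (a point): The keeper's pivot, at the underside of its bar: in the case's frame (-75, 0, 51) mm. Fixed; axes parallel to the case's.
- keeper_knob (a point): Middle of the top of the keeper's upright round knob, 14 mm in diameter and 34 mm tall (its top 93 mm above the counter), 36 mm from the pivot. It moves with the keeper.
- mortar: Bystander: brass mortar, 90 mm across, 85 mm high; origin under its middle.
- spike: Bystander: bill spike, wooden base 75 x 110 x 18 mm with an upright 120 mm wire and a slip of paper; origin under the base.
- jar: Bystander: white porcelain jar, 96 mm across, 148 mm high; origin under its middle.
- pan: Bystander: shallow brass scale pan, 150 mm across; origin under its middle.
- spare_drawer: Bystander: small dark wooden drawer, 160 x 120 x 70 mm; origin under its middle.
- paperweight: Bystander: marble paperweight, 50 x 80 x 22 mm; origin under its middle.
- scoop: Bystander: aluminium scoop with a wooden handle, 140 mm long, 21 mm high; origin under its middle.
Things that resemble listed ones, but are neither listed nor needed, are in the scene too. Leave any purple look-alike of the lid_f alone.

How it is judged:
By the outcome, as a careful person would: the job done as asked, in the order asked, and still so for the second after the job is handed in, with the robot touching nothing.
It also fails if it takes over 64 s, if anything falls off the work surface, if the arm or the gripper's body presses on something with over 40 N, if the wrist force passes 120 N, or if a joint passes its speed limit or range.

## Working session

There is one attempt and no reset: what is moved stays moved. The work goes in short steps, Python scripts to look and compute and a tool call to move; the robot and the scene stay as the last step left them, time stands still between calls to the robot, and variables do not carry over. Pictures are saved under pics/ and viewed, about 8 in all and at most 12, crops included, and the job is handed in when it is done.

Besides the shell and the picture viewer there is one more tool, called after "Request:" as name([rows], argument=value, ...), one row to a line, values as JSON. step_arm: Moves the arm, as the interface text tells. Its arguments: {"type":"object","properties":{"rows":{"type":"array"}},"required":["rows"]}

```bash
mkdir -p pics; ls
python3 - <<'E'
from plant import ctrl
import cv2
o=ctrl.get_obs(); print(o)
for n in("top","scene"):
    p=ctrl.camera_params(n); print(n,p)
    cv2.imwrite(f"pics/{n}0.png",ctrl.snapshot(n))
E
```

```text
pics
{'clock': 0.0, 'joint_pos': array([ 8.65239317e+01,  2.05922825e+01,  6.34410515e-01, -2.18302020e-02,
       -7.01352604e+01, -1.65075695e+01]), 'qvel': array([ 0.10949217,  0.04094282,  0.05488706, -0.01454576,  0.01962267,
        0.07784818]), 'tau': array([ 1.34705337e-03, -5.82720566e+01,  2.93057781e+01,  6.99706122e+00,
        7.29577179e-03, -1.50381425e-04]), 'tool_pos': array([0.23052301, 0.63389988, 0.22561258]), 'orientation': array([-8.99048747e+01,  6.78977420e-03,  1.60008933e+02]), 'force': array([0.23855788, 0.57790342, 0.13831083]), 'moment': array([ 0.0331388 , -0.03300742, -0.02242382]), 'opening': 0.08749999500934}
top {'vertical_fov': 51.4383366010782, 'cx': 321.7547055769172, 'cy': 244.3877986575137, 'rvec': array([ 2.11468584, -2.1697764 ,  0.17364622]), 'tvec': array([0.01688394, 0.51084385, 1.40642402])}
scene {'vertical_fov': 52.734409210566575, 'cx': 316.1583379442604, 'cy': 236.7098643467039, 'rvec': array([ 1.86111526,  1.6742748 , -0.68877145]), 'tvec': array([-0.04313877, -0.31181503,  1.86493087])}
```

View pics/top0.png

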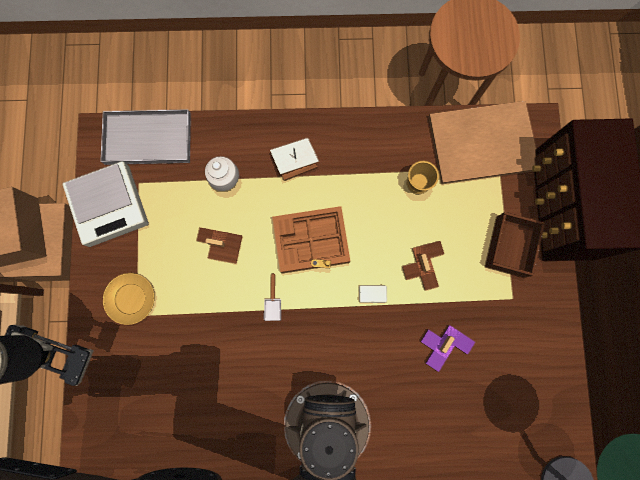

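View pics/scene0.png

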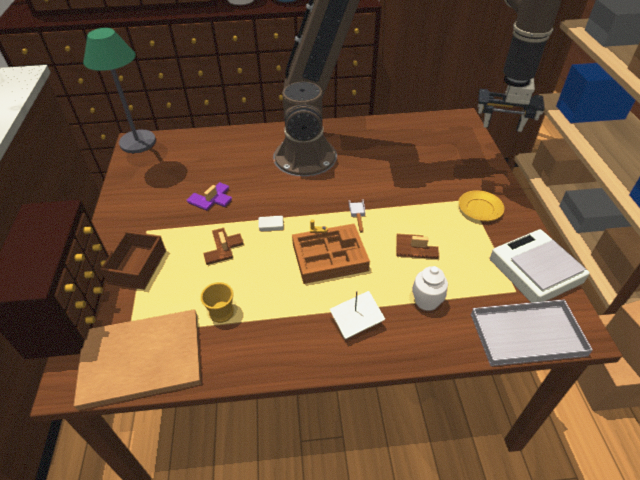

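```bash
cat > h.py <<'E'
import numpy as np,cv2
from plant import ctrl
def ray(p,uv,fish=False):
    uv=np.atleast_2d(np.array(uv,float)); f=240/np.tan(np.radians(p["vertical_fov"]/2))
    d=(uv-[p["cx"],p["cy"]])/f
    if fish:
        th=np.linalg.norm(d,axis=1,keepdims=True); d=np.c_[d*np.sinc(th/np.pi),np.cos(th)]
    else: d=np.c_[d,np.ones(len(d))]
    R=cv2.Rodrigues(np.array(p["rvec"],float))[0]; return -R.T@np.array(p["tvec"]),d@R
def plane(p,uv,z,fish=False):
    c,d=ray(p,uv,fish); return c+d*((z-c[2])/d[:,2:])
E
python3 - <<'E'
from h import *
p=ctrl.camera_params("top"); im=cv2.imread("pics/top0.png")
R=cv2.Rodrigues(p["rvec"])[0]; print("cam",-R.T@p["tvec"])
hsv=cv2.cvtColor(im,cv2.COLOR_BGR2HSV)
mat=((hsv[...,0]>20)&(hsv[...,0]<35)&(hsv[...,1]>80)&(hsv[...,2]>150)).astype(np.uint8)
roi=np.zeros_like(mat); roi[185:300,145:500]=1
n=(1-mat)*roi
for c in cv2.findContours(n,cv2.RETR_EXTERNAL,cv2.CHAIN_APPROX_NONE)[0]:
    if cv2.contourArea(c)<300: continue
    r=cv2.minAreaRect(c); b=cv2.boxPoints(r)
    print(r,hsv[int(r[0][1]),int(r[0][0])]); print(plane(p,b,0.018).round(3)[:,:2].tolist())
    m=np.zeros_like(mat);cv2.drawContours(m,[c],-1,1,-1)
    bar=(m&(hsv[...,2]>150)&(mat|1)).astype(np.uint8)
    ys,xs=np.nonzero(bar); 
    if len(xs)>5: print(" bright",len(xs),xs.mean(),ys.mean(),plane(p,[[xs.mean(),ys.mean()]],.054).round(3))
k=np.argwhere(0==1)
print("case rough",plane(p,[[274,220],[343,208],[349,262],[281,272],[320,264],[314,262],[328,263]],.048).round(3)[:,:2].tolist())
cv2.imwrite("pics/crop.png",cv2.resize(im[190:310,190:460],None,fx=2.95,fy=2.95,interpolation=cv2.INTER_CUBIC))
print(ctrl.camera_params("wrist"))
E
```

```text
cam [0.28585913 0.01431495 1.46879361]
((374.0, 291.5), (32.0, 15.0), 0.0) [ 35  13 233]
[[0.352, -0.097], [0.395, -0.099], [0.393, -0.192], [0.349, -0.19]]
 bright 414 373.451690821256 292.30676328502415 [[ 0.368 -0.139  0.054]]
((311.0, 285.0), (28.0, 94.0), 90.0) [ 29  80 232]
[[0.44, 0.174], [0.433, -0.1], [0.352, -0.097], [0.359, 0.175]]
 bright 1528 323.0471204188482 287.76178010471205 [[0.384 0.003 0.054]]
((421.8756103515625, 263.9962158203125), (38.655967712402344, 51.0369987487793), 8.880659103393555) [ 15 138  72]
[[0.386, -0.218], [0.534, -0.248], [0.513, -0.36], [0.365, -0.328]]
 bright 183 425.26775956284155 265.0218579234973 [[ 0.442 -0.29   0.054]]
((217.56980895996094, 245.29434204101562), (45.08926010131836, 29.609025955200195), 10.61965560913086) [ 15 126  83]
[[0.491, 0.383], [0.577, 0.368], [0.549, 0.237], [0.463, 0.253]]
 bright 126 215.67460317460316 243.54761904761904 [[0.519 0.308 0.054]]
((489.5, 243.0), (60.0, 19.0), 90.0) [ 19 114 132]
[[0.597, -0.47], [0.596, -0.527], [0.417, -0.512], [0.418, -0.457]]
 bright 156 488.54487179487177 246.1153846153846 [[ 0.492 -0.476  0.054]]
((311.2213134765625, 241.14181518554688), (61.56128692626953, 73.37908172607422), 81.46923065185547) [ 12 156 170]
[[0.603, 0.154], [0.631, -0.063], [0.448, -0.083], [0.421, 0.129]]
 bright 3288 309.5538321167883 240.04562043795622 [[0.522 0.039 0.054]]
((418.5, 192.5), (15.0, 33.0), 90.0) [ 19 161 139]
[[0.689, -0.242], [0.687, -0.341], [0.64, -0.339], [0.643, -0.24]]
 bright 217 419.6175115207373 192.6036866359447 [[ 0.655 -0.286  0.054]]
case rough [[0.585, 0.141], [0.616, -0.061], [0.457, -0.073], [0.433, 0.122], [0.453, 0.01], [0.459, 0.027], [0.455, -0.013]]
{'vertical_fov': 65.70646984690485, 'cx': 313.92959681153775, 'cy': 240.8438605512786, 'rvec': array([-1.69672099,  2.42486215,  0.34276991]), 'tvec': array([ 0.67434967, -0.03492553,  0.39155154])}
```

View pics/crop.png

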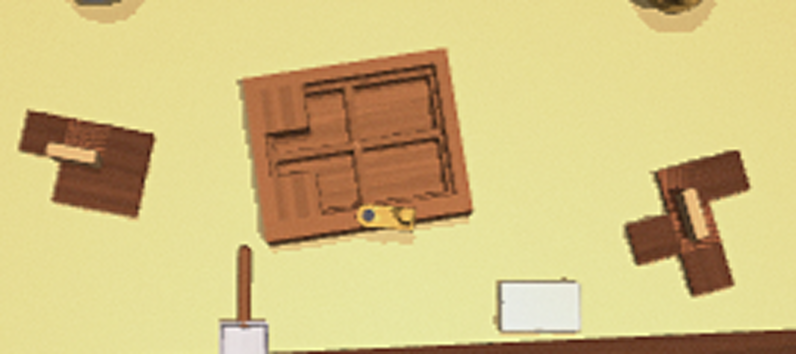

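Request:
step_arm([
  [[1,3.6,-4.1,0.6,0,0,-10],[1,3.6,-4.1,0.6,0,0,-10],[1,3.6,-4.1,0.6,0,0,-10],[1,3.6,-4.1,0.6,0,0,-10],[1,3.6,-4.1,0.6,0,0,-10],[1,3.6,-4.1,0.6,0,0,-10],[1,3.6,-4.1,0.6,0,0,-10],[1,3.6,-4.1,0.6,0,0,-10],[1,0,0,0,0,0,0],[1,0,0,0,0,0,0]],
])

```text
clock: 1.35
tool_pos: [0.5186, 0.306, 0.2741]
orientation: [-90.0, 0.0, 80.0]
force: [-0.4, 0.5, 0.5]
opening: 0.0877
```

```bash
cat >> h.py <<'E'
from scipy.spatial.transform import Rotation as Ro
def shot(name):
    o=ctrl.get_obs(); p=ctrl.camera_params("wrist"); im=ctrl.snapshot("wrist")
    cv2.imwrite(f"pics/{name}.png",im); np.save(f"pics/{name}.npy",np.array([p,o],object),allow_pickle=True)
    R=cv2.Rodrigues(p["rvec"])[0]; c=-R.T@p["tvec"]
    print(o["clock"],o["tool_pos"].round(4),o["orientation"].round(2),"cam",c.round(4),"axis",R[2].round(3),o["force"].round(2),o["joint_pos"].round(1))
    return im,p
E
python3 -c "
from h import *
shot('w1')"
```

```text
1.35 [0.5186 0.306  0.2741] [-8.996e+01  3.000e-02  8.001e+01] cam [0.5068 0.2321 0.4333] axis [ 0.046  0.273 -0.961] [-0.39  0.5   0.5 ] [ 49.1  12.2  -4.6  -0.  -73.2 -59.1]
```

View pics/w1.png

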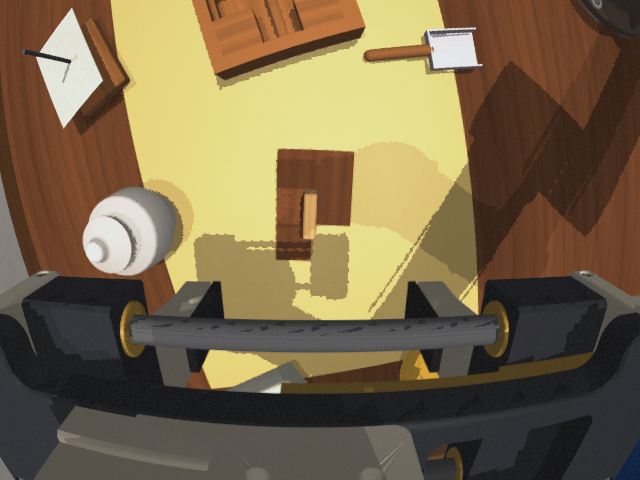

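Request:
step_arm([
  [[1,1.2,3.7,0,0,0,0],[1,0,3.7,0,0,0,0],[1,0,0,0,0,0,0],[1,0,0,0,0,0,0]],
])

```text
clock: 1.9
tool_pos: [0.5298, 0.381, 0.2741]
orientation: [-90.0, 0.0, 80.1]
force: [-0.3, -0.3, 0.9]
opening: 0.0877
```

```bash
cat >> h.py <<'E'
from scipy.optimize import least_squares
def rects(*r): # union outline of rectangles (mm)
    m=np.zeros((500,500),np.uint8)
    for x0,x1,y0,y1 in r: m[int(round(2*y0))+250:int(round(2*y1))+250+1,int(round(2*x0))+250:int(round(2*x1))+250+1]=1
    c=cv2.findContours(m,cv2.RETR_EXTERNAL,cv2.CHAIN_APPROX_SIMPLE)[0][0]
    return ((c-250)/2).astype(np.float32)
LP=rects((-68.5,60.5,-38.5,2.5),(-68.5,16.5,-38.5,46.5))
LF=rects((-76.5,52.5,-24.5,16.5),(11.5,52.5,-68.5,16.5),(-32.5,8.5,-24.5,60.5))
CS=rects((-84,80,-102,102))
def lidmask(im):
    h=cv2.cvtColor(im,cv2.COLOR_BGR2HSV).astype(int)
    return ((h[...,0]<17)&(h[...,1]>70)).astype(np.uint8)
def outline(mask,near):
    mask=cv2.morphologyEx(mask,cv2.MORPH_CLOSE,np.ones((5,5),np.uint8)); mask=cv2.morphologyEx(mask,cv2.MORPH_OPEN,np.ones((5,5),np.uint8))
    cs=cv2.findContours(mask,cv2.RETR_EXTERNAL,cv2.CHAIN_APPROX_NONE)[0]
    return min(cs,key=lambda c:-cv2.pointPolygonTest(c,near,True))[:,0]
def fit(poly,pts,g,scale=1.0):
    # rigid least squares of measured outline points (m) to the given outline; g=(x,y,yaw deg)
    def res(q):
        a=np.radians(q[2]); d=(pts-q[:2]/1000)*1000
        l=np.c_[d[:,0]*np.cos(a)+d[:,1]*np.sin(a),-d[:,0]*np.sin(a)+d[:,1]*np.cos(a)].astype(np.float32)
        return np.array([cv2.pointPolygonTest(poly,(float(x),float(y)),True) for x,y in l])
    s=least_squares(res,[g[0]*1000,g[1]*1000,g[2]],loss="soft_l1",f_scale=1,diff_step=1e-3)
    r=res(s.x); print("pose mm,deg",s.x.round(2),"res mean %.2f rms %.2f"%(r.mean(),r.std()),"n",len(pts))
    return s.x
E
python3 - <<'E'
from h import *
im,p=shot('w2')
m=lidmask(im); c,d=ray(p,[[0,0]])
# pixel of approx lid position
P=cv2.Rodrigues(p["rvec"])[0]@np.array([.521,.308,.018])+p["tvec"]; f=240/np.tan(np.radians(p["vertical_fov"]/2))
th=np.arctan2(np.hypot(P[0],P[1]),P[2]); uv=np.array([p["cx"],p["cy"]])+f*th*P[:2]/np.hypot(*P[:2]); print(uv)
c=outline(m,tuple(map(float,uv))); print(cv2.boundingRect(c))
w=plane(p,c,.018,True)[:,:2]; print(cv2.minAreaRect((w*1000).astype(np.float32)))
for g in (80,): q=fit(LP,w,(.519,.308,g))
x,y,ww,h=cv2.boundingRect(c); hsv=cv2.cvtColor(im,cv2.COLOR_BGR2HSV)
sub=np.zeros(m.shape,np.uint8); cv2.drawContours(sub,[c],-1,1,-1)
b=((hsv[...,2]>185)&(sub>0)).astype(np.uint8); cc=max(cv2.findContours(b,0,2)[0],key=cv2.contourArea)
print("bar",cv2.minAreaRect((plane(p,cc[:,0],.054,True)[:,:2]*1000).astype(np.float32)))
E
```

```text
1.9 [0.5298 0.381  0.2741] [-8.997e+01  4.000e-02  8.015e+01] cam [0.5181 0.3072 0.4334] axis [ 0.046  0.273 -0.961] [-0.32 -0.33  0.88] [ 52.8  17.1   1.9  -0.  -74.8 -62.7]
[310.75341498 137.95711536]
(273, 82, 80, 115)
((520.5601196289062, 310.4276123046875), (128.84181213378906, 84.83329772949219), 77.54719543457031)
pose mm,deg [525.11 312.78  77.57] res mean 5.12 rms 10.07 n 460
bar ((532.0731811523438, 293.5399475097656), (9.477757453918457, 4.578963756561279), 64.15125274658203)
```

Run:
```python
from h import *
im=cv2.imread("pics/w2.png"); h=cv2.cvtColor(im,cv2.COLOR_BGR2HSV)
m=lidmask(im)
v=np.hstack([im[60:220,230:400],cv2.cvtColor(m[60:220,230:400]*255,cv2.COLOR_GRAY2BGR)])
cv2.imwrite("pics/v1.png",cv2.resize(v,None,fx=2.3,fy=2.3,interpolation=0))
for u,vv in((318,150),(322,130),(315,160),(290,100),(380,120),(330,210)): print(u,vv,h[vv,u])
```

```text
318 150 [ 10 162 131]
322 130 [ 10 156 131]
315 160 [ 21 116 182]
290 100 [ 13 168 120]
380 120 [ 30  84 234]
330 210 [ 23 116 227]
```

View pics/v1.png

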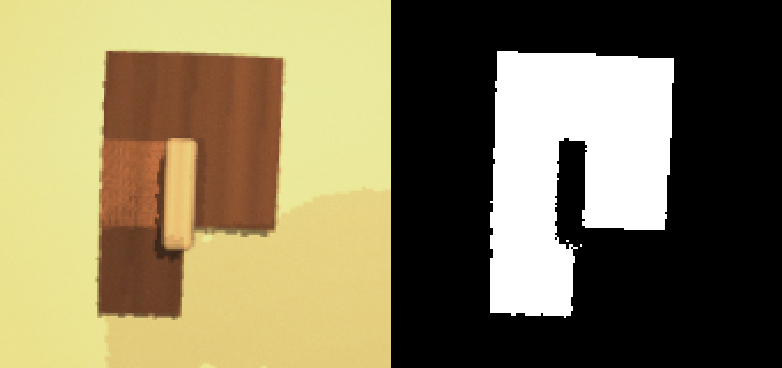

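```bash
cat >> h.py <<'E'
def fit2(poly,pts,g):
    g=np.array(g,float)
    for k in (8,3,2):
        a=np.radians(g[2]); d=(pts-g[:2])*1000
        l=np.c_[d[:,0]*np.cos(a)+d[:,1]*np.sin(a),-d[:,0]*np.sin(a)+d[:,1]*np.cos(a)].astype(np.float32)
        r=np.array([cv2.pointPolygonTest(poly,(float(x),float(y)),True) for x,y in l])
        s=fit(poly,pts[abs(r)<k],g); g=np.array([s[0]/1000,s[1]/1000,s[2]])
    return g
E
python3 - <<'E'
from h import *
p,o=np.load("pics/w2.npy",allow_pickle=True); im=cv2.imread("pics/w2.png")
c=outline(lidmask(im),(290.,110.)); w=plane(p,c,.018,True)[:,:2]
fit2(LP,w,(.5253,.3135,77.55))
print("bar",plane(p,[[308.5,144.5],[302.5,144.5]],.054,True))
E
```

```text
pose mm,deg [525.21 313.44  77.78] res mean 0.85 rms 0.89 n 376
pose mm,deg [525.17 313.5   77.82] res mean 0.72 rms 0.38 n 366
pose mm,deg [525.16 313.51  77.83] res mean 0.71 rms 0.36 n 364
bar [[0.52414517 0.3141119  0.054     ]
 [0.53011121 0.31304757 0.054     ]]
```

Request:
step_arm([
  [[1,0.84,-4.24,0,0,0,-9],[1,0.84,-4.24,0,0,0,-9],[1,0.84,-4.24,0,0,0,-9],[1,0.84,-4.24,0,0,0,-9],[1,0.84,-4.24,0,0,0,-9],[1,0.84,-4.24,0,0,0,-9],[1,0.84,-4.24,0,0,0,-9],[1,0.84,-4.24,0,0,0,-9],[1,0,0,0,0,0,0],[1,0,0,0,0,0,0]],
])

```text
clock: 3.2
tool_pos: [0.5976, 0.0407, 0.2749]
orientation: [-90.0, -0.0, 8.0]
force: [0.2, -0.7, 0.6]
opening: 0.0877
```

Run:
```python
from h import *
im,p=shot('w3')
m=lidmask(im); c=outline(m,(313.,137.)); print(cv2.boundingRect(c),cv2.contourArea(c))
w=plane(p,c,.048,True)[:,:2]; r=cv2.minAreaRect((w*1000).astype(np.float32)); print(r)
v=im[20:260,180:450]; cv2.imwrite("pics/v2.png",cv2.resize(v,None,fx=2.4,fy=2.4,interpolation=cv2.INTER_CUBIC))
```

```text
3.2 [0.5976 0.0407 0.2749] [-8.998e+01 -3.000e-02  8.030e+00] cam [0.5246 0.0299 0.434 ] axis [ 0.273  0.039 -0.961] [ 0.22 -0.66  0.6 ] [  22.6   11.9   -5.    -0.   -73.1 -104.5]
(220, 63, 196, 157) 28701.0
((527.7728271484375, 33.66754913330078), (163.9895477294922, 204.24855041503906), 7.5019354820251465)
```

View pics/v2.png

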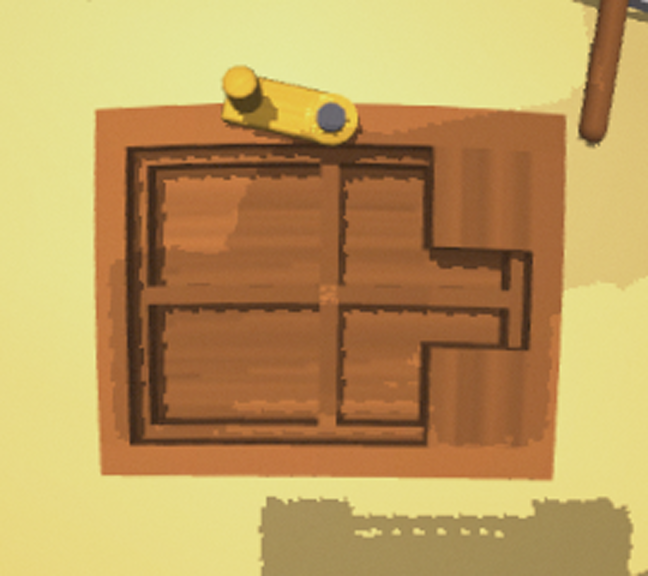

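Request:
step_arm([
  [[1,-1.4,-5.15,0,0,0,1.5],[1,-1.4,-5.15,0,0,0,1.5],[1,-1.4,-5.15,0,0,0,1.5],[1,-1.4,-5.15,0,0,0,1.5],[1,-1.4,-5.15,0,0,0,1.5],[1,-1.4,-5.15,0,0,0,1.5],[1,0,0,0,0,0,0],[1,0,0,0,0,0,0]],
])

```text
clock: 4.25
tool_pos: [0.5141, -0.2673, 0.2746]
orientation: [-90.0, -0.0, 17.0]
force: [0.4, 1.0, 0.5]
opening: 0.0876
```

Run:
```python
from h import *
p,o=np.load("pics/w3.npy",allow_pickle=True); im=cv2.imread("pics/w3.png")
w=plane(p,outline(lidmask(im),(313.,137.)),.048,True)[:,:2]; g=fit2(CS,w,(.52976,.03393,7.5))
kn=plane(p,[[180+240/2.4,20+83/2.4]],.093,True)[0]; pv=plane(p,[[180+332/2.4,20+117/2.4]],.059,True)[0]
R=lambda a:Ro.from_euler("z",a,degrees=True).as_matrix()[:2,:2]
for n,q in(("knob",kn),("pivot",pv)): print(n,q.round(4),"case mm",((q[:2]-g[:2])*1000@R(g[2])).round(1))
im,p=shot('w4')
m=lidmask(im); c=outline(m,(313.,137.)); print(cv2.boundingRect(c),cv2.contourArea(c))
w=plane(p,c,.018,True)[:,:2]; a=fit2(LF,w,(.442,-.29,17)); 
for n,s in(("f",(.012,.026)),("p",(.004,-.048))): print("seat",n,g[:2]+R(g[2])@np.array(s))
cv2.imwrite("pics/v3.png",cv2.resize(im[20:260,180:450],None,fx=1.7,fy=1.7))
```

```text
pose mm,deg [529.65  33.97   7.36] res mean 0.76 rms 0.75 n 640
pose mm,deg [529.6   33.96   7.35] res mean 0.67 rms 0.37 n 630
pose mm,deg [529.59  33.96   7.35] res mean 0.66 rms 0.36 n 628
knob [ 0.4523 -0.0109  0.093 ] case mm [-82.4 -34.6]
pivot [0.455  0.0249 0.059 ] case mm [-75.1   0.6]
4.25 [ 0.5141 -0.2673  0.2746] [-8.999e+01 -1.000e-02  1.705e+01] cam [ 0.4437 -0.2896  0.4337] axis [ 0.263  0.082 -0.961] [0.38 1.02 0.53] [ -8.1  10.   -7.4  -0.  -72.6 -64.8]
(246, 74, 119, 116) 6814.0
pose mm,deg [ 450.42 -293.39   13.83] res mean 0.61 rms 0.40 n 343
pose mm,deg [ 450.72 -293.48   13.54] res mean 0.66 rms 0.38 n 446
pose mm,deg [ 450.72 -293.48   13.54] res mean 0.66 rms 0.38 n 446
seat f [0.53816601 0.06127934]
seat p [ 0.53969579 -0.01313612]
```

View pics/v3.png

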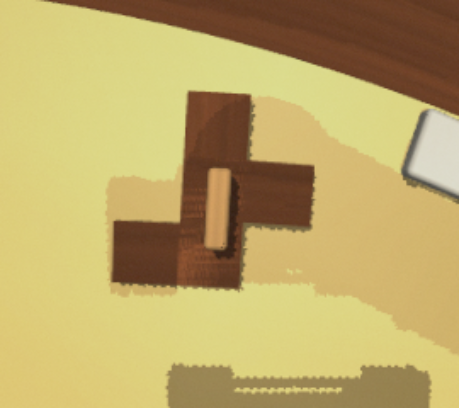

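Request:
step_arm([
  [[1,-2.1,-0.9,-3,0,0,-1.5],[1,-2.1,-0.9,-5,0,0,-1],[1,-2.1,-0.8,-5,0,0,-1],[1,0,0,-4,0,0,0],[1,0,0,-3,0,0,0],[1,0,0,-3,0,0,0],[1,0,0,0,0,0,0],[1,0,0,0,0,0,0]],
])

```text
clock: 5.3
tool_pos: [0.4521, -0.2934, 0.0456]
orientation: [-90.0, -0.0, 13.6]
force: [0.8, 0.2, 0.8]
opening: 0.088
```

Request:
step_arm([
  [[1,-0.14,0,-1.2,0,0,0],[1,0,0,-1.05,0,0,0],[1,0,0,0,0,0,0],[-1,0,0,0,0,0,0],[-1,0,0,0,0,0,0],[-1,0,0,0,0,0,0],[-1,0,0,0,0,0,0],[-1,0,0,0,0,0,0],[-1,0,0,0,0,0,0]],
])

```text
clock: 6.42
tool_pos: [0.4495, -0.2939, 0.0221]
orientation: [-90.0, -0.0, 13.5]
force: [0.4, -0.3, -0.4]
opening: 0.0331
```

Request:
step_arm([
  [[-1,0,0,0,0,0,0],[-1,0,0,0,0,0,0],[-1,0,0,0,0,0,0],[-1,0,0,0,0,0,0]],
])

```text
clock: 6.92
tool_pos: [0.4495, -0.2939, 0.0221]
orientation: [-90.0, 0.0, 13.5]
force: [0.2, -0.4, 0.5]
opening: 0.0139
```

Request:
step_arm([
  [[-1,0,0,3,0,0,0],[-1,0,0,5,0,0,0],[-1,0.5,2.2,5,0,0,0],[-1,1.1,4.6,0,0,0,-1],[-1,1.2,4.8,0,0,0,-1],[-1,1.2,4.8,0,0,0,-1],[-1,1.2,4.8,0,0,0,-1],[-1,1.2,4.8,0,0,0,-1],[-1,1.2,4.8,0,0,0,-1.1],[-1,1.1,4.6,0,0,0,0],[-1,0,0,0,0,0,0],[-1,0,0,0,0,0,0]],
])

```text
clock: 8.43
tool_pos: [0.5359, 0.0601, 0.1515]
orientation: [-90.0, 0.1, 7.4]
force: [0.8, -0.5, -2.2]
opening: 0.0139
```

Run:
```python
from h import *
im,p=shot('w5')
m=lidmask(im)
cv2.imwrite("pics/v4.png",im[0:400,60:560])
```

```text
8.425 [0.5359 0.0601 0.1515] [-9.001e+01  8.000e-02  7.450e+00] cam [0.4631 0.0501 0.3108] axis [ 0.272  0.036 -0.962] [ 0.76 -0.47 -2.18] [  27.2   11.5  -22.4   -0.   -56.2 -109.8]
```

View pics/v4.png

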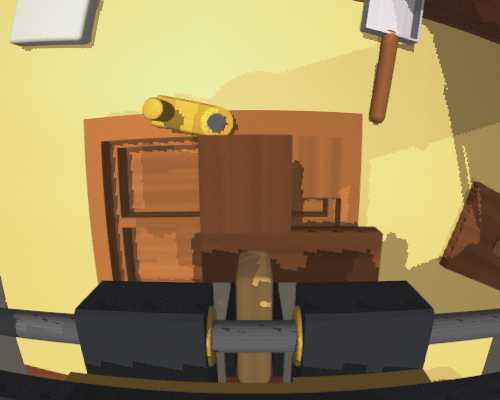

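Run:
```python
from h import *
p,o=np.load("pics/w5.npy",allow_pickle=True); im=cv2.imread("pics/w5.png")
g=cv2.GaussianBlur(cv2.cvtColor(im,cv2.COLOR_BGR2GRAY),(3,3),0).astype(int)
# sub-edges: left/right side columns and near end row
E=[]
def line(px): 
    w=plane(p,px,.1474,True)[:,:2]*1000; R=Ro.from_euler("z",o["orientation"][2],degrees=True).as_matrix()[:2,:2]
    return (w-o["tool_pos"][:2]*1000)@R
def pk(a,lo): return lo+int(np.argmax(np.abs(np.diff(a))))+.5
L=line([[pk(g[v,250:268],250),v] for v in range(150,225,5)]); Rr=line([[pk(g[v,342:362],342),v] for v in range(145,190,5)])
T=line([[u,pk(g[126:144,u],126)] for u in range(265,345,5)])
for n,e,k in(("left",L,1),("right",Rr,1),("near",T,0)): 
    f=np.polyfit(e[:,1-k],e[:,k],1); print(n,np.median(e[:,k]).round(2),"slope deg",np.degrees(f[0]).round(2),e[:,k].round(1))
```

```text
left -25.15 slope deg 0.21 [-25.1 -25.2 -25.2 -25.3 -25.3 -24.9 -25.  -25.  -25.1 -25.2 -25.2 -25.3
 -24.9 -25.  -25.1]
right 16.15 slope deg 12.88 [16.  16.  16.1 16.1 20.1 16.1 16.2 20.2 20.3]
near -74.94 slope deg 0.67 [-75.1 -75.1 -75.  -75.  -74.9 -76.2 -77.1 -74.9 -74.8 -74.8 -75.3 -75.3
 -74.8 -74.8 -74.9 -74.9]
```

Request:
step_arm([
  [[-1,0.08,0.13,-2,0,0,-0.2],[-1,0,0,-3,0,0,0],[-1,0,0,-2,0,0,0],[-1,0,0,0,0,0,0],[-1,0,0,0,0,0,0]],
])

```text
clock: 9.1
tool_pos: [0.5378, 0.0609, 0.0829]
orientation: [-90.0, -0.1, 7.2]
force: [0.3, -0.2, -1.5]
opening: 0.0136
```

Request:
step_arm([
  [[-1,-0.1,0.05,0,0,0,0.1],[-1,0,0,0,0,0,0],[-1,0,0,0,0,0,0]],
])

```text
clock: 9.48
tool_pos: [0.5364, 0.062, 0.0825]
orientation: [-90.0, -0.0, 7.3]
force: [0.4, -0.2, -1.7]
opening: 0.0138
```

Request:
step_arm([
  [[-1,0.02,-0.05,-0.6,0,0,0],[-1,0,0,-0.6,0,0,0],[-1,0,0,-0.4,0,0,0],[-1,0,0,0,0,0,0]],
])

```text
clock: 9.98
tool_pos: [0.5362, 0.0613, 0.0655]
orientation: [-90.0, 0.1, 7.3]
force: [0.2, 0.4, -1.2]
opening: 0.0137
```

Entering (lid underside about 4.5 mm below the rim) with no contact force.

Request:
step_arm([
  [[-1,0,0,-0.4,0,0,0],[-1,0,0,-0.4,0,0,0],[-1,0,0,-0.3,0,0,0],[-1,0,0,-0.2,0,0,0],[-1,0,0,0,0,0,0]],
])

```text
clock: 10.6
tool_pos: [0.5364, 0.0614, 0.0529]
orientation: [-90.0, 0.0, 7.3]
force: [-1.0, 0.4, -2.8]
opening: 0.0139
```

Request:
step_arm([
  [[-1,0,0,-0.12,0,0,0],[-1,0,0,0,0,0,0],[-0.25,0,0,0,0,0,0],[-0.25,0,0,0,0,0,0],[-0.25,0,0,0,0,0,0],[-0.25,0,0,0,0,0,0]],
])

```text
clock: 11.35
tool_pos: [0.5365, 0.0614, 0.0519]
orientation: [-90.0, -0.0, 7.3]
force: [0.0, -0.1, 0.5]
opening: 0.0325
```

Request:
step_arm([
  [[-0.25,0,0,3,0,0,0],[0.2,0,0,5,0,0,0],[1,2,-0.6,5,0,0,0],[1,2,-0.6,5,0,0,0],[1,2,-0.6,4,0,0,0],[1,0,0,0,0,0,0],[1,0,0,0,0,0,0]],
])

```text
clock: 12.22
tool_pos: [0.5959, 0.0434, 0.271]
orientation: [-90.0, 0.1, 7.3]
force: [-0.3, 0.1, -1.3]
opening: 0.0851
```

Run:
```python
from h import *
im,p=shot('w6')
cv2.imwrite("pics/v5.png",cv2.resize(im[20:280,180:450],None,fx=2.2,fy=2.2,interpolation=cv2.INTER_CUBIC))
```

```text
12.225 [0.5959 0.0434 0.271 ] [-8.998e+01  7.000e-02  7.290e+00] cam [0.5231 0.0335 0.4303] axis [ 0.272  0.036 -0.962] [-0.32  0.06 -1.34] [  22.9   11.9   -5.5   -0.   -72.7 -105.6]
```

View pics/v5.png

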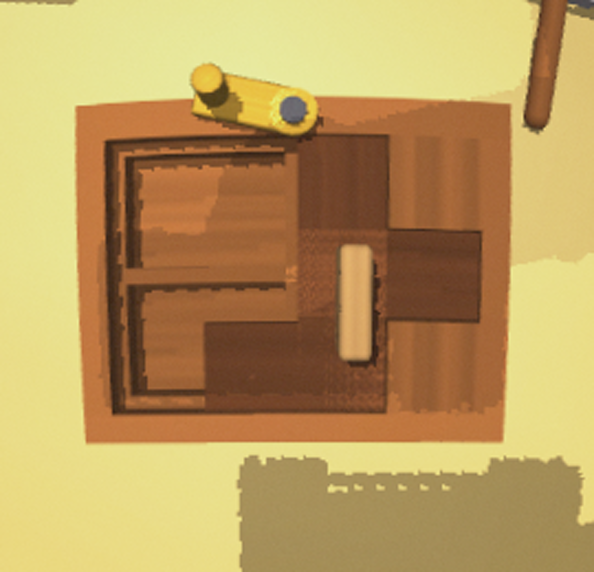

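Request:
step_arm([
  [[1,-1,3.86,0,0,0,10.1],[1,-1,3.86,0,0,0,10.1],[1,-1,3.86,0,0,0,10.1],[1,-1,3.86,0,0,0,10.1],[1,-1,3.86,0,0,0,10.1],[1,-1,3.86,0,0,0,10],[1,-1.07,3.86,0,0,0,10],[1,0,0,-5,0,0,0],[1,0,0,-6,0,0,0],[1,0,0,-6,0,0,0],[1,0,0,-4,0,0,0],[1,0,0,0,0,0,0]],
])

```text
clock: 13.78
tool_pos: [0.5231, 0.3113, 0.0579]
orientation: [-89.7, 0.4, 77.8]
force: [-0.0, 0.6, 1.1]
opening: 0.088
```

Request:
step_arm([
  [[1,0.2,0.2,-2,0,0,0],[1,0,0,-1.5,0,0,0],[1,0,0,0,0,0,0],[-1,0,0,0,0,0,0],[-1,0,0,0,0,0,0],[-1,0,0,0,0,0,0],[-1,0,0,0,0,0,0],[-1,0,0,0,0,0,0],[-1,0,0,0,0,0,0],[-1,0,0,0,0,0,0]],
])

```text
clock: 15.02
tool_pos: [0.5278, 0.3156, 0.0268]
orientation: [-90.0, 0.0, 77.8]
force: [0.3, 0.6, -0.2]
opening: 0.0231
```

Request:
step_arm([
  [[-1,0,0,0,0,0,0],[-1,0,0,0,0,0,0],[-1,0,0,0,0,0,0]],
])

```text
clock: 15.4
tool_pos: [0.5276, 0.3156, 0.0268]
orientation: [-90.0, 0.0, 77.8]
force: [-1.0, 0.0, 1.6]
opening: 0.0138
```

Request:
step_arm([
  [[-1,0,0,3,0,0,0],[-1,0,0,5,0,0,0],[-1,0,0,5.3,0,0,0],[-1,0.2,-4.7,0,0,0,-10],[-1,0.2,-4.7,0,0,0,-10],[-1,0.2,-4.7,0,0,0,-10],[-1,0.2,-4.7,0,0,0,-10],[-1,0.2,-4.7,0,0,0,-10],[-1,0.2,-4.7,0,0,0,-10],[-1,0.2,-4.6,0,0,0,-10.4],[-1,0,0,0,0,0,0],[-1,0,0,0,0,0,0]],
])

```text
clock: 16.9
tool_pos: [0.5418, -0.0125, 0.1598]
orientation: [-90.0, -0.0, 7.4]
force: [0.4, -0.5, -2.3]
opening: 0.0137
```

Run:
```python
from h import *
im,p=shot('w7')
cv2.imwrite("pics/v6.png",im[0:400,60:560])
```

```text
16.9 [ 0.5418 -0.0125  0.1598] [-89.99  -0.     7.43] cam [ 0.4688 -0.0226  0.319 ] axis [ 0.273  0.036 -0.961] [ 0.39 -0.51 -2.31] [  19.4   11.2  -21.6   -0.   -57.2 -102. ]
```

View pics/v6.png

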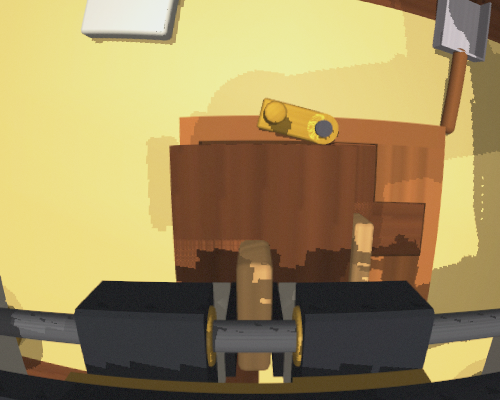

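Run:
```python
from h import *
p,o=np.load("pics/w7.npy",allow_pickle=True); im=cv2.imread("pics/w7.png")
g=cv2.GaussianBlur(cv2.cvtColor(im,cv2.COLOR_BGR2GRAY),(3,3),0).astype(int)
def line(px): 
    w=plane(p,px,.151,True)[:,:2]*1000; R=Ro.from_euler("z",o["orientation"][2],degrees=True).as_matrix()[:2,:2]
    return (w-o["tool_pos"][:2]*1000)@R
def pk(a,lo): return lo+int(np.argmax(np.abs(np.diff(a))))+.5
L=line([[pk(g[v,222:246],222),v] for v in range(152,230,5)])
T=line([[u,pk(g[138:152,u],138)] for u in range(262,430,6)])
T2=line([[u,pk(g[138:152,u],138)] for u in range(233,240,2)])
for n,e,k in(("left",L,1),("near",T,0),("near-left",T2,0)): 
    f=np.polyfit(e[:,1-k],e[:,k],1); print(n,np.median(e[:,k]).round(2),"slope deg",np.degrees(f[0]).round(2),e[:,k].round(1))
```

```text
left -38.97 slope deg 0.01 [-38.8 -38.9 -39.  -39.  -39.1 -39.2 -38.8 -38.9 -39.  -39.1 -39.2 -38.9
 -39.  -39.1 -38.8 -38.9]
near -72.42 slope deg -0.03 [-72.5 -72.4 -72.3 -72.3 -72.2 -72.2 -72.6 -72.6 -72.6 -72.6 -72.6 -72.6
 -72.2 -72.2 -72.2 -72.3 -71.9 -73.3 -72.9 -71.6 -71.3 -71.8 -73.3 -72.5
 -72.6 -72.7 -72.4 -72.5]
near-left -71.0 slope deg 2.1 [-71.1 -71.  -71.  -71. ]
```

Request:
step_arm([
  [[-1,0.02,0,-2,0,0,0],[-1,0,0,-3,0,0,0],[-1,0,0,-2.2,0,0,0],[-1,0,0,0,0,0,0],[-1,0,0,0,0,0,0],[-1,0,0,0,0,0,0]],
])

```text
clock: 17.7
tool_pos: [0.5428, -0.0119, 0.089]
orientation: [-90.0, -0.1, 7.5]
force: [0.4, 0.1, -1.8]
opening: 0.014
```

Request:
step_arm([
  [[-1,-0.07,-0.06,-0.6,0,0,-0.1],[-1,0,0,-0.6,0,0,0],[-1,0,0,-0.5,0,0,0],[-1,0,0,0,0,0,0],[-1,0,0,0,0,0,0]],
])

```text
clock: 18.32
tool_pos: [0.5419, -0.0129, 0.0709]
orientation: [-90.0, -0.1, 7.3]
force: [4.2, -0.1, -3.6]
opening: 0.0141
```

Request:
step_arm([
  [[-1,0.08,0.02,0,0,0,0],[-1,0,0,-0.3,0,0,0],[-1,0,0,-0.2,0,0,0],[-1,0,0,0,0,0,0]],
])

```text
clock: 18.82
tool_pos: [0.5421, -0.0128, 0.0658]
orientation: [-90.0, 0.0, 7.3]
force: [3.0, 0.1, -1.9]
opening: 0.0137
```

Request:
step_arm([
  [[-1,0.08,0,0,0,0,0],[-1,0,0,-0.3,0,0,0],[-1,0,0,-0.3,0,0,0],[-1,0,0,-0.2,0,0,0],[-1,0,0,0,0,0,0]],
])

```text
clock: 19.45
tool_pos: [0.5424, -0.0129, 0.0574]
orientation: [-90.0, 0.1, 7.3]
force: [-0.6, -0.3, -0.4]
opening: 0.0137
```

Nearly home (0.0568). Lower the last bit and release.

Request:
step_arm([
  [[-1,0,0,-0.12,0,0,0],[-1,0,0,0,0,0,0],[-0.3,0,0,0,0,0,0],[-0.3,0,0,0,0,0,0],[-0.3,0,0,0,0,0,0],[-0.3,0,0,0,0,0,0]],
])

```text
clock: 20.2
tool_pos: [0.5429, -0.0128, 0.0567]
orientation: [-90.0, -0.0, 7.3]
force: [0.2, 0.5, -1.5]
opening: 0.0309
```

Request:
step_arm([
  [[-0.3,0,0,3,0,0,0],[-0.3,0,0,5,0,0,0],[-1,1.8,1.7,5,0,0,0],[-1,1.8,1.7,5,0,0,0],[-1,1.8,1.8,3.5,0,0,0],[-1,0,0,0,0,0,0],[-1,0,0,0,0,0,0]],
])

```text
clock: 21.08
tool_pos: [0.5963, 0.0392, 0.2708]
orientation: [-90.0, 0.1, 7.3]
force: [-0.4, -0.1, -0.3]
opening: 0.0007
```

Run:
```python
from h import *
im,p=shot('w8')
cv2.imwrite("pics/v7.png",cv2.resize(im[20:280,180:450],None,fx=2.2,fy=2.2,interpolation=cv2.INTER_CUBIC))
```

```text
21.075 [0.5963 0.0392 0.2708] [-8.999e+01  7.000e-02  7.320e+00] cam [0.5235 0.0293 0.4301] axis [ 0.272  0.036 -0.962] [-0.39 -0.15 -0.34] [  22.5   11.9   -5.5   -0.   -72.7 -105.1]
```

View pics/v7.png

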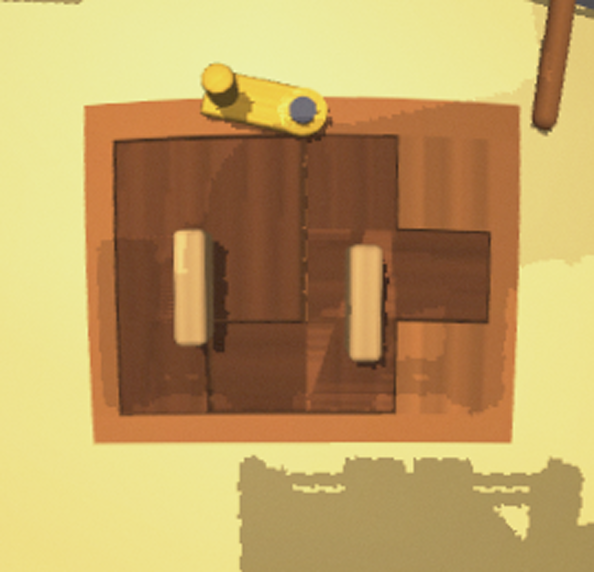

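Request:
step_arm([
  [[-0.1,-3.6,-1.2,-3.5,0,0,-3],[-0.1,-3.6,-1.2,-3.5,0,0,-3],[-0.1,-3.6,-1.3,-3.5,0,0,-3],[-0.1,-3.6,-1.3,-3.5,0,0,-3],[-0.1,0,0,0,0,0,0],[-0.1,0,0,0,0,0,0],[-0.1,0,0,0,0,0,0],[-0.1,0,0,0,0,0,0]],
])

```text
clock: 22.12
tool_pos: [0.4536, -0.0105, 0.132]
orientation: [-90.0, -0.0, -4.7]
force: [-0.5, 1.3, -0.4]
opening: 0.0395
```

Run:
```python
from h import *
p,o=np.load("pics/w8.npy",allow_pickle=True); im=cv2.imread("pics/w8.png")
h=cv2.cvtColor(im,cv2.COLOR_BGR2HSV)
u,v=180+218/2.2,20+80/2.2
print("knob",plane(p,[[u,v]],.093,True)[0].round(4),"pivot",plane(p,[[180+302/2.2,20+110/2.2]],.059,True)[0].round(4))
w=plane(p,[[180+a/2.2,20+b/2.2] for a,b in((115,141),(397,136),(395,411),(120,411))],.048,True)[:,:2]*1000
R=Ro.from_euler("z",7.35,degrees=True).as_matrix()[:2,:2]; print("opening corners in case",((w-[529.6,33.96])@R).round(1).tolist())
```

```text
knob [ 0.4526 -0.0108  0.093 ] pivot [0.4553 0.0243 0.059 ]
opening corners in case [[-64.7, -87.0], [-65.2, 43.8], [65.2, 44.4], [64.7, -87.7]]
```

Request:
step_arm([
  [[-0.1,-0.1,-0.06,-3,0,0,0],[-0.1,0,0,-3.2,0,0,0],[-0.1,0,0,0,0,0,0],[-1,0,0,0,0,0,0],[-1,0,0,0,0,0,0],[-1,0,0,0,0,0,0],[-1,0,0,0,0,0,0],[-1,0,0,0,0,0,0]],
])

```text
clock: 23.12
tool_pos: [0.4523, -0.0116, 0.0704]
orientation: [-90.0, -0.1, -4.7]
force: [-1.3, -2.8, 7.4]
opening: 0.0128
```

Request:
step_arm([
  [[-0.5,0,0,0.4,0,0,0],[-0.5,0,0,0,0,0,0],[-0.5,0,0,0,0,0,0]],
])

```text
clock: 23.5
tool_pos: [0.4519, -0.0112, 0.0737]
orientation: [-90.0, -0.0, -4.7]
force: [0.0, 0.4, -0.3]
opening: 0.022
```

Request:
step_arm([
  [[-1,0,0,0,0,0,0],[-1,0,0,0,0,0,0],[-1,0,0,0,0,0,0]],
])

```text
clock: 23.88
tool_pos: [0.4517, -0.0116, 0.0736]
orientation: [-90.0, 0.0, -4.7]
force: [0.6, -2.0, 0.6]
opening: 0.013
```

Request:
step_arm([
  [[-1,0.64,0.01,0,0,0,10.2],[-1,0.63,0.12,0,0,0,10.2],[-1,0.6,0.22,0,0,0,10.2],[-1,0.55,0.33,0,0,0,10.2],[-1,0,0,0,0,0,0]],
])

```text
clock: 24.5
tool_pos: [0.4763, -0.0047, 0.0736]
orientation: [-90.0, 0.0, 36.1]
force: [0.5, -3.3, -0.2]
opening: 0.0131
```

Request:
step_arm([
  [[-1,0.48,0.42,0,0,0,10.2],[-1,0.4,0.5,0,0,0,10.2],[-1,0.3,0.57,0,0,0,10.2],[-1,0.2,0.61,0,0,0,10.2],[-1,0.09,0.63,0,0,0,10.2],[-1,0,0,0,0,0,0]],
])

```text
clock: 25.25
tool_pos: [0.4909, 0.0229, 0.0736]
orientation: [-90.0, -0.0, 86.9]
force: [2.2, -2.1, -2.0]
opening: 0.0133
```

Expected (491.1, 22.6): on track. Final step with slight over-travel into the stop.

Request:
step_arm([
  [[-1,-0.02,0.64,0,0,0,10.2],[-1,-0.02,0.15,0,0,0,1],[-1,0,0,0,0,0,0],[-1,0,0,0,0,0,0]],
])

```text
clock: 25.75
tool_pos: [0.4904, 0.0301, 0.0736]
orientation: [-90.0, 0.0, 97.8]
force: [3.3, -5.5, -2.5]
opening: 0.013
```

Request:
step_arm([
  [[-0.4,0,0,0,0,0,0],[-0.4,0,0,0,0,0,0],[-0.4,0,0,0,0,0,0],[-0.4,0,0,4,0,0,0],[-0.4,0,0,5,0,0,0],[0,2,5,5,0,0,-10],[0,2,5,3,0,0,-10],[0,2,5,0,0,0,-10],[0,0,0,0,0,0,0],[0,0,0,0,0,0,0]],
])

```text
clock: 27.0
tool_pos: [0.5469, 0.1731, 0.2356]
orientation: [-89.9, 0.1, 68.4]
force: [0.1, 0.4, -0.1]
opening: 0.0436
```

Run:
```python
from h import *
im,p=shot('w9')
t=ctrl.snapshot("scene"); tp=ctrl.snapshot("top"); cv2.imwrite("pics/top9.png",tp)
d=cv2.absdiff(tp,cv2.imread("pics/top0.png")).max(2)
cv2.imwrite("pics/v8.png",cv2.resize(np.hstack([im[0:300,150:510],t[190:340,260:440].repeat(2,0).repeat(2,1)]),(800,334)))
```

```text
27.0 [0.5469 0.1731 0.2356] [-8.995e+01  5.000e-02  6.837e+01] cam [0.5206 0.1034 0.3949] axis [ 0.1    0.257 -0.961] [ 0.09  0.42 -0.11] [ 37.1  10.8 -11.6  -0.  -67.7 -58.7]
```

View pics/v8.png

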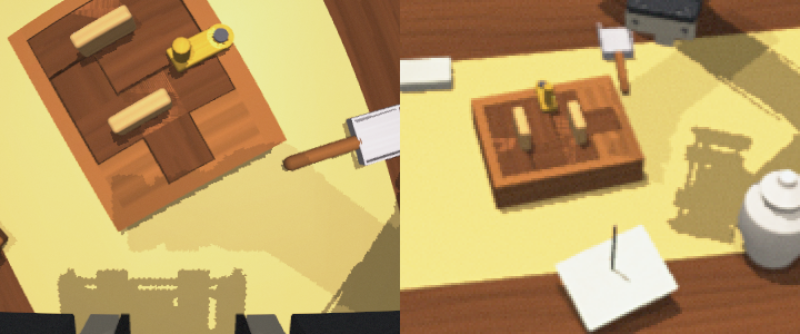

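Run:
```python
from h import *
p,o=np.load("pics/w9.npy",allow_pickle=True)
R=Ro.from_euler("z",7.35,degrees=True).as_matrix()[:2,:2]
q=np.array([plane(p,[[150+180/1.111,47/1.113]],.093,True)[0,:2],plane(p,[[150+221/1.111,36/1.113]],.059,True)[0,:2]])*1000
c=(q-[529.6,33.96])@R; print(c.round(1)); d=c[0]-c[1]; print("theta",np.degrees(np.arctan2(d[0],-d[1])))
```

```text
[[-37.5   0.9]
 [-75.5   0.2]]
theta 91.04311917041632
```

```bash
python3 -c "
from plant import ctrl
print(ctrl.close_job())"
```

```text
the job is handed in; nothing more can be done
None
```

The case is closed and the job is handed in at about 27 s. Lid_f went in first, then lid_p, and only then was the keeper turned inwards to its stop.

**Lids:** At release, the tool heights put both undersides 30 mm above the counter (29.8 and 29.9 mm), which is flush. The wrist view after seating showed only thin, even gaps, and the keeper then swung over both lids without being blocked. Lid_p rubbed lightly on the way in (about 4 N sideways); I eased it over about 1 mm and it dropped home.

**Keeper:** It measures about 91° from the image, within measuring error of the 90° stop. My first grip on the knob read 7 N upwards, so I loosened it, raised the tool about 3 mm and gripped again.

**Disagreement:** With lid_p held over the case, its near edge read 71.0 mm from the tool at one spot and 72.4 mm along the rest. I used 71.0 mm, and the light rub suggests that the true value lay somewhat further out.

**Not measured:** I did not measure the other things on the counter again afterwards. No contact showed in the forces away from the lids and the keeper, and those visible in the last pictures (jar, spike, scoop, paperweight) look undisturbed.

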